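# Post the served order tag

## Task

The order is served: take the narrow one of the two white order tags out of the wooden stand and push it through the slot in the sloping lid of the returns box, so that it drops right inside. Leave the wide tag standing where it is, and do not disturb the bowl, the sauce bottle or the jar.

Things in the scene. Friction and masses are not known exactly. Their poses are not given: they have to be found in the camera images.
- tag: The narrow order tag: a stiff white acrylic plate with a thin brass line near its top, 6 mm thick (its x), 50 mm wide (its y), 90 mm tall (its z), about 35 g, loose. Origin: middle of its lower edge; z points to its upper edge. It stands upright in the stand's groove with the upper 60 mm showing above the stand, in either half of the stand.
- tag_mid (a point): Centre of the narrow tag (45 mm above its origin along its z).
- wide_tag: The wide order tag, to be left alone: like the narrow one (6 mm thick, 90 mm tall) but 80 mm wide. Origin: middle of its lower edge. It stands in the other half of the same groove, its centre 100 to 120 mm from that of the narrow tag.
- stand: Fixed pale wooden card stand: block 50 mm (x) by 220 mm (y, along the groove) by 40 mm high, with one groove 8 mm wide and 30 mm deep along the middle of its top (groove floor 10 mm above the table). Origin: centre of its underside; z up.
- box: Fixed wedge-shaped returns box, 170 mm (x) by 150 mm (y), plywood sides, pale see-through plastic back, flat aluminium lid with a slot. The lid slopes at 35 degrees: it is 90 mm high at the front (-x) and 209 mm at the back (+x). Origin: centre of its underside; z up. The hollow inside is open from the slot down to a 4 mm floor.
- slot (a point): Centre of the slot's mouth, on the outer face of the lid, 149.5 mm above the table and right above the box's origin; axes as the box's. The slot is 58 mm long along the box's y and 11 mm wide; its throat runs 25 mm deep at right angles to the lid, that is along (0.574, 0, -0.819) in the box's axes: 35 degrees from straight down, leaning towards the box's +x. A tag let go in the throat slides on down by its weight.
- bowl: Empty stoneware bowl, 144 mm across, 70 mm high, loose, a bystander. Origin: centre of its underside.
- sauce: Amber sauce bottle, 58 mm across, 160 mm high, loose, a bystander. Origin: centre of its underside.
- jar: Small glass jar with steel cap, 48 mm across, 80 mm high, loose, a bystander. Origin: centre of its underside.
Not all that is in view belongs to the job. Several things look just like the box: the one meant starts nearest to the robot's base.

How it is judged:
At the end, for the whole second after the job is handed in: The narrow tag is at rest inside the returns box, fallen clear of the slot (its centre within the box's walls and less than 75 mm above the table); the wide tag still stands in the stand, within 20 mm of where it was and within 11 degrees of upright; bowl, bottle and jar were not moved (x of tag_mid in the frame of box between -0.083 and 0.083 m and y of tag_mid in the frame of box between -0.073 and 0.073 m and z of tag_mid in the frame of box between 0 and 0.075 m and linear speed of tag below 0.03 m/s and distance of wide_tag from where it was at the start of the episode below 0.02 m and angle between wide_tag's own z axis and vertical below 0.2 rad); the robot touches nothing.
It fails at once if the wide tag was moved by more than 20 mm (distance of wide_tag from where it was at the start of the episode above 0.02 m).
It fails at once if the bowl was moved by more than 20 mm (distance of bowl from where it was at the start of the episode above 0.02 m).
It fails at once if the sauce bottle was moved by more than 20 mm (distance of sauce from where it was at the start of the episode above 0.02 m).
It fails at once if the jar was moved by more than 20 mm (distance of jar from where it was at the start of the episode above 0.02 m).
It also fails if it takes over 43 s, if anything falls off the work surface, if the arm or the gripper's body presses on something with over 40 N, if the wrist force passes 120 N, or if a joint passes its speed limit or range.

## Robot

A 7-joint arm with a two-finger parallel gripper is mounted at the origin on the work surface. World frame = base frame: x ahead of the robot, y to its left, z up, the work surface at z = 0. Lengths are in m, angles in rad, forces in N, time in s.
With the tool pointing down it reaches from about 0.4 to 0.875 m from the base axis. Payload 19.3 kg.
Tool frame: the origin (TCP) lies at the very end of the fingers, on their centre line; the grasp point (between the pads) lies 19 mm behind it (bot.grasp_offset is the distance from the TCP to the grasp point, in m); z points along the fingers, x is the direction in which the jaws open and shut, and the axes are right-handed (so a half turn about z gives the same grasp; the last joint's range is limited). The gripper opens to 85 mm and grips with 20 to 120 N. Pads are 22 mm wide; open, the fingers measure 114 mm over their backs; the gripper's body (76 mm by 85 mm) begins 54 mm behind the grasp point. The pads swing forward as they close: fully open they stand 13 mm farther back than shut.
Start: joints at [1.249, 0.521, -0.036, 1.599, 0.021, 1.021, -0.113], TCP at [0.156, -0.605, 0.231] pointing down, gripper open.
Joint ranges: [-2.91, 2.91], [-0.3, 2.13], [-1.5, 1.42], [0.17, 2.43], [-1.26, 4.41], [0.16, 1.93], [-2.52, 2.52]. Speed limits (rad/s): [1.89, 1.89, 2.39, 2.39, 3.01, 3.01, 3.01].

## Interface

Orientations are given as [roll, pitch, yaw] about the fixed x, y, z axes, in that order (R = Rz(yaw) Ry(pitch) Rx(roll)).
In Python, from workcell import status, grab_frame, calibration, job, regions_of, mark_of, bot gives the robot as it stands.
- The arm moves only by the tool carry_out, never from a script. Its argument "deltas" is one flat list of numbers, 5 for each row, row after row: the opening, from -1 (shut) to 1 (fully open), then the shift along the tool's x, y, z in cm, then the turn about the tool's z in degrees. A call has 1 to 20 rows; each row shifts and turns the commanded pose from where the row before left it, along the tool's axes as they then stand; what a row does not reach is not made up. A row lasts 1/12 s, in which the tool goes at most 41.7 mm and 7.16 degrees, less where a joint would pass 70% of its speed; a pose out of reach is approached as far as the arm can. A call with a gripper value outside its range is refused whole. The fingers move at their own pace and stop on an object; "newtons" is the grip in N (left out, the last holds). Time passes only in rows, so rows that do not move let the fingers close. It gives the time, the measured TCP pose, the force and the opening at its end, in the units of the state.
- status.observe(): the state, without advancing time (a new reading comes with each control period).
- grab_frame(name): name is "scene" or "top" or "wrist"; returns the picture (480x640x3 uint8, red, green, blue); there is no depth.
- calibration(name): a dict with "fov_y" (degrees; the focal length in pixels is half the picture's height over the tangent of half this angle, whatever the lens; pixels are square), "cx", "cy" (the principal point, pixels), "D" ([k1, k2, p1, p2, k3] as OpenCV has them; the pictures are not rectified), "R" (3x3) and "t" (3): a world point X has camera coordinates R X + t. Camera axes: x right, y down, z forward; pixel columns grow to the right and rows downward; lengths in m; the calibration is good to about 2 mm. A picture is of the moment at which its call begins: read the wrist's pose just before it. calibration takes no time and is no camera call; for the wrist camera it gives the pose at the moment of the call.
- job.job_done(): hands the job in, once; it reports no verdict.
Trained networks look in the newest picture that a camera, given by its name, has taken for a name from the list of things; names that differ only in an ending like _2 or _b are one class to them, and where a whole thing is asked for, a point or a joint stands for the part that bears it (a point fixed in the world has none). Each returns a list of dicts, best first, with "p" (0 to 1); they miss things now and then, are a little off and sometimes report something else, mostly with a low value. They report only what shows in the picture. A call takes as long as a camera call. They do not tell look-alikes from the thing itself.
- regions_of(camera, target): "region" (480x640 bool, what is visible of it) and "xy" ([column, row] in pixels, amid what is visible of it).
- mark_of(camera, target): "xy" ([column, row] in pixels: a listed point, or the origin of a listed thing).
The state is a dict: "clock": time; "qpos": joint angles; "qd": joint speeds; "joint_efforts": joint torques, N m; "position": TCP position; "tool_rot": TCP orientation; "force": force on the tool from outside, world axes, zero at the start; "moment": the same for the moment, N m; "grip_width": finger opening in m.
Only numpy, scipy, OpenCV 4.12 (cv2) and the standard library are available. Lean on these libraries where they do the work, as an engineer would, in place of code of your own. Each camera call takes 0.05 s, during which the arm holds its last target.

## Working session

There is one attempt and no reset: what is moved stays moved. The work goes in short steps, Python scripts to look and compute and a tool call to move; the robot and the scene stay as the last step left them, time stands still between calls to the robot, and variables do not carry over. Pictures are saved under pics/ and viewed, and the job is handed in when it is done.

Besides the shell and the picture viewer there is one more tool, called after "Call:" as name(argument=value, ...), one argument or row to a line, values as JSON. carry_out: Moves the arm, as the interface text tells. Its arguments: {"type":"object","properties":{"deltas":{"type":"array","items":{"type":"number"}},"newtons":{"type":"number"}},"required":["deltas"]}

```bash
mkdir -p pics; ls; python3 - <<'E'
from workcell import status, grab_frame, calibration
import cv2
s=status.observe(); print({k:(v if not hasattr(v,'__len__') else [round(float(a),4) for a in v]) for k,v in s.items()})
for n in ['scene','top','wrist']:
    im=grab_frame(n); cv2.imwrite(f'pics/{n}0.png',im[:,:,::-1])
    c=calibration(n); print(n,c)
E
```

```text
pics
{'clock': 0.0, 'qpos': [1.2488, 0.522, -0.0363, 1.6, 0.0212, 1.0211, -0.1128], 'qd': [0.0006, -0.0002, -0.0006, -0.0009, 0.0004, 0.0005, -0.0002], 'joint_efforts': [0.0004, -92.7115, 1.9801, -36.993, 0.0178, 0.0083, 0.0], 'position': [0.1556, -0.605, 0.2307], 'tool_rot': [3.1415, 0.0012, -1.319], 'force': [-0.4474, 0.9513, 0.4716], 'moment': [-0.019, 0.0123, -0.025], 'grip_width': 0.08509322381814612}
scene {'fov_y': 49.70235439701266, 'cx': 323.99350021244345, 'cy': 239.614518660895, 'D': array([0.00738606, 0.        , 0.        , 0.        , 0.        ]), 'R': array([[ 0.42376851, -0.90576844, -0.00194467],
       [-0.86257178, -0.40290174, -0.30600672],
       [ 0.27638772,  0.13135343, -0.95202737]]), 't': array([-0.31110105,  0.46704148,  1.34906551])}
top {'fov_y': 57.511091960939545, 'cx': 311.8315524751576, 'cy': 248.4843768048721, 'D': array([-0.04149972,  0.        ,  0.        ,  0.        ,  0.        ]), 'R': array([[ 0.02926906, -0.99953803,  0.0081878 ],
       [-0.99724277, -0.02975871, -0.06798   ],
       [ 0.06819225, -0.00617552, -0.99765309]]), 't': array([-0.09952521,  0.55408012,  1.22240664])}
wrist {'fov_y': 68.45730898024605, 'cx': 314.36105402188883, 'cy': 243.9187010971915, 'D': array([-0.03465717,  0.        ,  0.        ,  0.        ,  0.        ]), 'R': array([[ 0.24801468, -0.96875255, -0.00268753],
       [-0.91659832, -0.23555864,  0.32304744],
       [-0.3135861 , -0.07765712, -0.94637896]]), 't': array([-0.62305903, -0.04115948,  0.38277859])}
```

View pics/scene0.png

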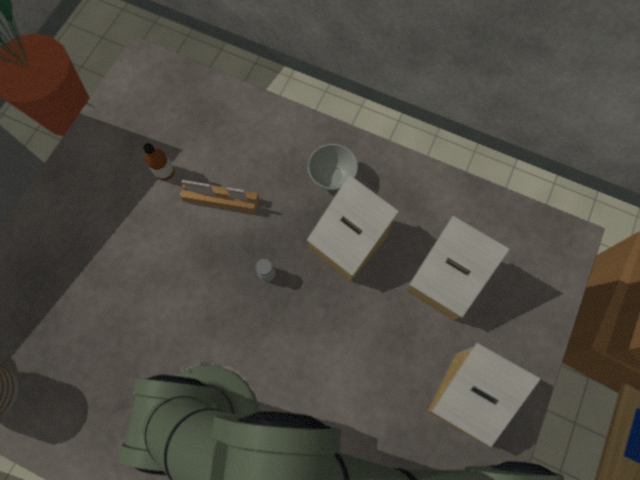

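View pics/top0.png

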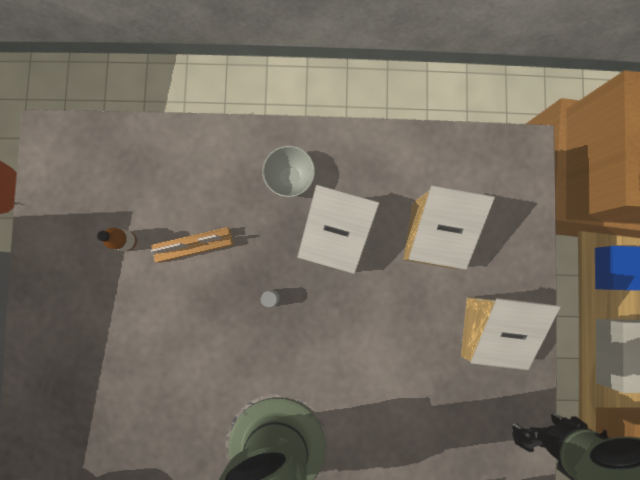

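View pics/wrist0.png

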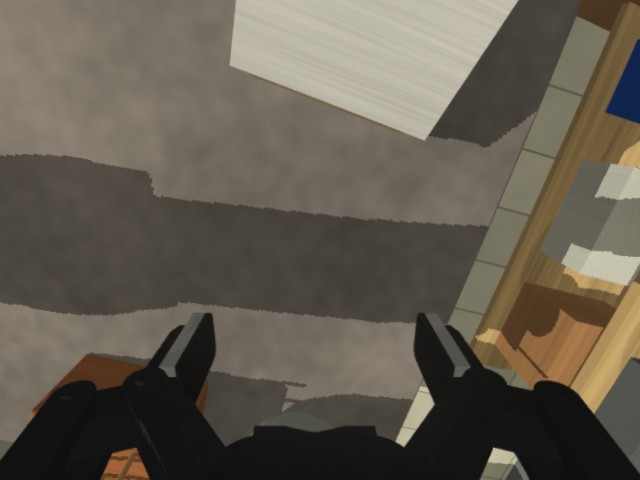

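```bash
cat > h.py <<'E'
import numpy as np, cv2
from workcell import status, grab_frame, calibration, regions_of, mark_of
def K(c):
    f=240/np.tan(np.radians(c['fov_y'])/2)
    return np.array([[f,0,c['cx']],[0,f,c['cy']],[0,0,1]])
def ray(c,xy):
    u=cv2.undistortPoints(np.array([[xy]],float),K(c),np.array(c['D']))[0,0]
    R=np.array(c['R']);t=np.array(c['t'])
    d=R.T@np.array([u[0],u[1],1]); return -R.T@t,d/np.linalg.norm(d)
def onz(c,xy,z):
    o,d=ray(c,xy); return o+d*(z-o[2])/d[2]
def proj(c,P):
    P=np.atleast_2d(np.array(P,float))
    r,_=cv2.Rodrigues(np.array(c['R']))
    return cv2.projectPoints(P,r,np.array(c['t'],float),K(c),np.array(c['D']))[0][:,0]
def tri(obs):
    A=np.zeros((3,3));b=np.zeros(3)
    for c,xy in obs:
        o,d=ray(c,xy);M=np.eye(3)-np.outer(d,d);A+=M;b+=M@o
    return np.linalg.solve(A,b)
E
python3 - <<'E'
from h import *
np.set_printoptions(precision=4,suppress=True)
Z=dict(tag_mid=.055,wide_tag=.01,stand=0,slot=.1495,box=0,bowl=0,sauce=0,jar=0,tag=.01)
for n in ['top','scene']:
    c=calibration(n); grab_frame(n)
    for k,z in Z.items():
        for r in mark_of(n,k)[:4]:
            print(n,k,round(r['p'],2),np.array(r['xy']).round(1),onz(c,r['xy'],z))
E
```

```text
top tag_mid 0.5 [210.2 237.4] [0.5766 0.1987 0.055 ]
top wide_tag 0.75 [177.2 249.8] [0.5421 0.3021 0.01  ]
top stand 0.97 [194.6 249.1] [0.5462 0.2548 0.    ]
top slot 0.93 [512.6 337.2] [ 0.3371 -0.5991  0.1495]
top slot 0.63 [337.1 232.3] [ 0.5911 -0.1455  0.1495]
top slot 0.6 [449.1 229.1] [ 0.6082 -0.4329  0.1495]
top box 0.96 [331.5 235.2] [ 0.5983 -0.1389  0.    ]
top box 0.83 [489.7 326.1] [ 0.3493 -0.6022  0.    ]
top box 0.81 [434.1 237.3] [ 0.6012 -0.4373  0.    ]
top box 0.55 [177.8 250.2] [0.5416 0.3033 0.    ]
top bowl 0.76 [285.  175.9] [0.768  0.0013 0.    ]
top sauce 0.9 [130.1 242. ] [0.5612 0.4436 0.    ]
top jar 0.55 [271.5 300.8] [0.4047 0.0277 0.    ]
top tag 0.65 [214.2 240.9] [0.5708 0.197  0.01  ]
scene tag_mid 0.75 [241. 194.] [0.5837 0.1917 0.055 ]
scene wide_tag 0.68 [202.4 193.1] [0.5518 0.3116 0.01  ]
scene stand 0.95 [217.9 198.2] [0.5597 0.2661 0.    ]
scene slot 0.94 [456.8 265. ] [ 0.6142 -0.4297  0.1495]
scene slot 0.78 [349.8 226. ] [ 0.5949 -0.1398  0.1495]
scene slot 0.59 [485.  395.5] [ 0.3437 -0.6018  0.1495]
scene box 0.8 [467.  395.7] [ 0.3444 -0.5979  0.    ]
scene box 0.74 [444.5 278.6] [ 0.6152 -0.4309  0.    ]
scene box 0.59 [347.6 240.5] [ 0.6024 -0.1369  0.    ]
scene bowl 0.68 [332.9 174.6] [ 0.7737 -0.0111  0.    ]
scene bowl 0.45 [204.4 194.7] [0.5526 0.3078 0.    ]
scene sauce 0.81 [167.1 173.8] [0.5646 0.4428 0.    ]
scene jar 0.83 [268.1 272.9] [0.4192 0.0275 0.    ]
scene jar 0.32 [201.2 193.2] [0.5528 0.3188 0.    ]
scene tag 0.56 [329.8 171.8] [ 0.7738 -0.0007  0.01  ]
scene tag 0.5 [238.7 202.3] [0.5714 0.2007 0.01  ]
```

```bash
python3 - <<'E'
import cv2,numpy as np
t=cv2.imread('pics/top0.png');s=cv2.imread('pics/scene0.png')
a=cv2.resize(t[180:280,285:395],None,fx=3.6,fy=3.6,interpolation=cv2.INTER_CUBIC)
b=cv2.resize(s[165:290,290:410],None,fx=2.88,fy=2.88,interpolation=cv2.INTER_CUBIC)
def put(x): 
    o=np.zeros((380,400,3),np.uint8);o[:min(380,x.shape[0]),:min(400,x.shape[1])]=x[:380,:400];return o
cv2.imwrite('pics/boxes.png',np.hstack([put(a),put(b)]))
a=cv2.resize(t[215:275,140:245],None,fx=3.8,fy=3.8,interpolation=cv2.INTER_CUBIC)
b=cv2.resize(s[170:225,170:270],None,fx=4,fy=4,interpolation=cv2.INTER_CUBIC)
cv2.imwrite('pics/stand.png',np.hstack([put(a),put(b)]))
E
```

```text
(no output)
```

View pics/boxes.png

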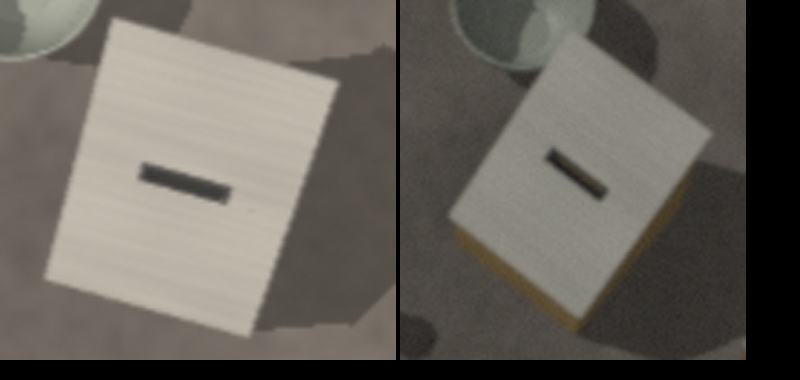

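View pics/stand.png

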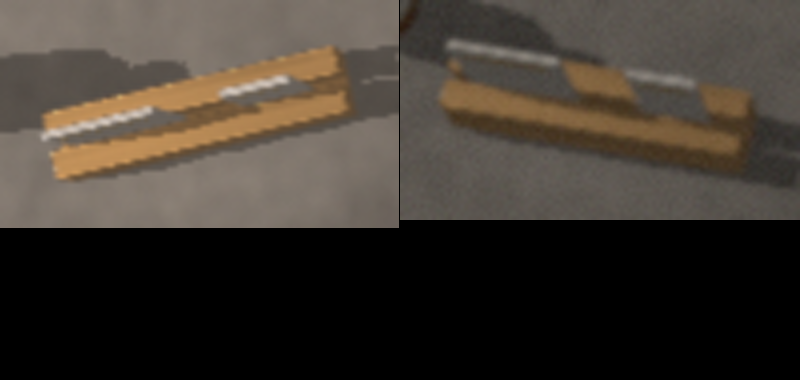

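```bash
python3 - <<'E'
from h import *
from scipy.optimize import least_squares
np.set_printoptions(precision=4,suppress=True)
ct,cs=calibration('top'),calibration('scene')
L=np.array([[.085,.075,.209],[.085,-.075,.209],[-.085,-.075,.09],[-.085,.075,.09],[0,.029,.1495],[0,-.029,.1495]])
T=np.array([[316.1,185],[378.9,202.2],[354.4,273.3],[298.1,257.5],[324.7,227.8],[348.9,234.2]])
S=np.array([[350.8,176.1],[398,210.8],[352.5,276.1],[307.4,239.7],[342.1,218.8],[361.2,232]])
def W(p): 
    c,s=np.cos(p[2]),np.sin(p[2]); return np.c_[c*L[:,0]-s*L[:,1]+p[0],s*L[:,0]+c*L[:,1]+p[1],L[:,2]]
for nm,f in dict(both=lambda p:np.r_[proj(ct,W(p))-T,proj(cs,W(p))-S].ravel(),top=lambda p:(proj(ct,W(p))-T).ravel(),sc=lambda p:(proj(cs,W(p))-S).ravel()).items():
    r=least_squares(f,[.595,-.14,-.2]); print(nm,r.x,np.degrees(r.x[2]),r.fun.reshape(-1,2).round(1).tolist())
for e in [((197.9,239.5),(227.5,188.75)),((216.3,236.1),(243.75,190.75)),((151.5,251),(181.5,180.5)),((180.5,243),(210,185.5))]:
    print(onz(ct,e[0],.1),onz(cs,e[1],.1),tri([(ct,e[0]),(cs,e[1])]))
E
```

```text
both [ 0.5954 -0.1439 -0.2454] -14.062329010850679 [[1.6, 1.1], [-1.7, 0.6], [-0.8, -2.2], [1.5, -1.6], [0.9, -0.3], [-1.4, -0.5], [-0.9, 1.1], [-1.1, 0.8], [0.1, -1.9], [1.7, 0.5], [0.5, 1.1], [-1.1, 1.1]]
top [ 0.5943 -0.1439 -0.2401] -13.755805895170928 [[1.4, 1.7], [-1.8, 0.9], [-0.6, -1.9], [1.6, -1.0], [0.9, 0.2], [-1.4, -0.1]]
sc [ 0.5967 -0.1438 -0.2513] -14.40070952054643 [[-0.4, 0.6], [-0.9, 0.6], [0.0, -2.3], [1.8, -0.1], [0.7, 0.6], [-1.0, 0.7]]
[0.5662 0.221  0.1   ] [0.568  0.2179 0.1   ] [0.5668 0.2189 0.1017]
[0.5767 0.1723 0.1   ] [0.5817 0.1742 0.1   ] [0.575  0.1675 0.1209]
[0.5318 0.3435 0.1   ] [0.5356 0.346  0.1   ] [0.5308 0.3375 0.1176]
[0.5555 0.267  0.1   ] [0.556  0.2666 0.1   ] [0.5555 0.2663 0.1015]
```

Call:
carry_out(
  deltas=[1,0,0,-3,0,1,0,0,-3,0,1,0,0,-3,0,1,-2.5,-2.24,0,0,1,-2.5,-2.24,0,0,1,-2.5,-2.24,0,0,1,-2.5,-2.24,0,0,1,-2.5,-2.24,0,0,1,-2.5,-2.24,0,0,1,-2.5,-2.24,0,0,1,-2.5,-2.24,0,0,1,-2.5,-2.24,0,0,1,-2.5,-2.24,0,0,1,-2.5,-2.24,0,0,1,-2.5,-2.24,0,0,1,-2.5,-2.24,0,0,1,-2.5,-2.24,0,0,1,-2.5,-2.24,0,0,1,-2.5,-2.24,0,0],
  newtons=20,
)

```text
clock: 2.73
position: [0.4036, -0.1271, 0.3216]
tool_rot: [-3.141, -0.001, -1.319]
force: [0.1, -0.1, 1.2]
grip_width: 0.0859
```

```bash
cat >> h.py <<'E'
def go(x,y,z,yaw=None):
    s=status.observe(); p=np.array(s['position']); a=s['tool_rot'][2]
    d=np.array([x,y,z])-p
    tx=np.array([np.cos(a),np.sin(a),0]);ty=np.array([np.sin(a),-np.cos(a),0])
    print('at',p.round(4),'yaw',round(np.degrees(a),2),'dcm x,y,z',(100*np.array([d@tx,d@ty,-d[2]])).round(2),'turn',None if yaw is None else round(-(yaw-np.degrees(a)),2))
E
python3 - <<'E'
from h import *
im=grab_frame('wrist'); c=calibration('wrist')
cv2.imwrite('pics/w1.png',im[:,:,::-1])
s=status.observe(); print(s['clock'], 'cam', -np.array(c['R']).T@c['t'], np.array(c['R'])[2])
p=np.array(s['position']); a=s['tool_rot'][2]
# camera offset in tool frame
d=-np.array(c['R']).T@c['t']-p
tx=np.array([np.cos(a),np.sin(a),0]);ty=np.array([np.sin(a),-np.cos(a),0])
print(d@tx,d@ty,-d[2])
go(.573,.197,.26,-76.3)
E
```

```text
2.7833 cam [ 0.48698147 -0.09983868  0.46498617] [-0.31096112 -0.07868741 -0.94715969]
-0.0005661864635151288 -0.08368227582315108 -0.14322355565909012
at [ 0.4062 -0.1217  0.3218] yaw -75.27 dcm x,y,z [-26.58 -24.23   6.18] turn 1.03
```

View pics/w1.png

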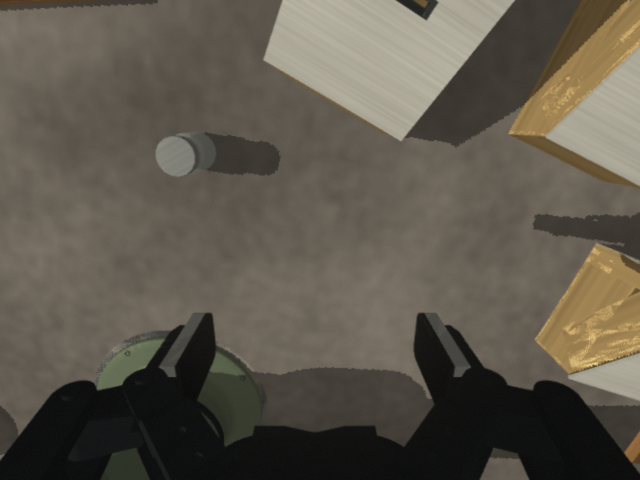

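Call:
carry_out(
  deltas=[1,-2.6,-2,0.5,0,1,-2.6,-2,0.5,0,1,-2.6,-2,0.5,0,1,-2.6,-2,0.5,0,1,-2.6,-2,0.5,0,1,-2.6,-2,0.5,0,1,-2.6,-2,0.5,0.5,1,-2.6,-2,0.5,0.5,1,-2.6,-2,0.5,0,1,-2,-1.5,0,0,1,0,0,0,0],
)

```text
clock: 3.7
position: [0.5305, 0.1704, 0.2758]
tool_rot: [-3.142, 0.003, -1.332]
force: [-1.4, 0.0, 0.4]
grip_width: 0.0854
```

```bash
python3 - <<'E'
from h import *
im=grab_frame('wrist'); c=calibration('wrist')
cv2.imwrite('pics/w2.png',im[:,:,::-1])
print(status.observe()['clock'],status.observe()['position'],c)
for k in ['tag_mid','tag','wide_tag']:
    for r in mark_of('wrist',k)[:3]: print(k,r['p'],r['xy'])
E
```

```text
3.75 [0.52996361 0.16787397 0.27578421] {'fov_y': 68.45730898024605, 'cx': 314.36105402188883, 'cy': 243.9187010971915, 'D': array([-0.03465717,  0.        ,  0.        ,  0.        ,  0.        ]), 'R': array([[ 0.2342378 , -0.97217429, -0.00313095],
       [-0.91965486, -0.2226256 ,  0.32353174],
       [-0.31522626, -0.07290397, -0.94621214]]), 't': array([0.04103095, 0.46882858, 0.60273327])}
tag 0.7 [301.0, 156.5]
wide_tag 0.61 [201.9, 159.6]
wide_tag 0.53 [297.0, 161.8]
```

View pics/w2.png

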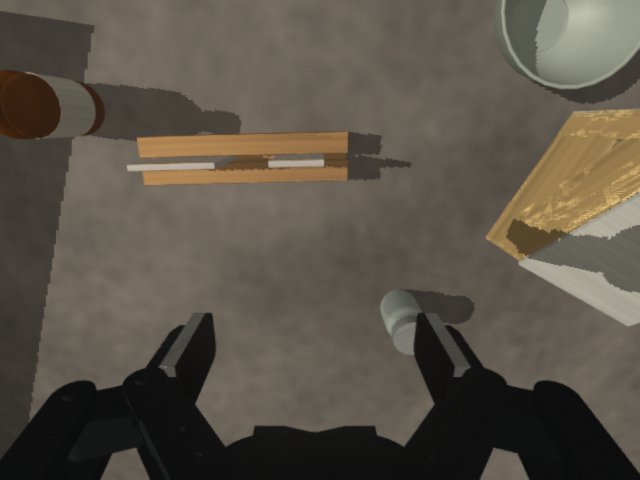

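```bash
python3 - <<'E'
import cv2
im=cv2.imread('pics/w2.png')
cv2.imwrite('pics/w2c.png',cv2.resize(im[120:195,120:360],None,fx=3.3,fy=3.3,interpolation=cv2.INTER_CUBIC))
E
```

```text
(no output)
```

View pics/w2c.png

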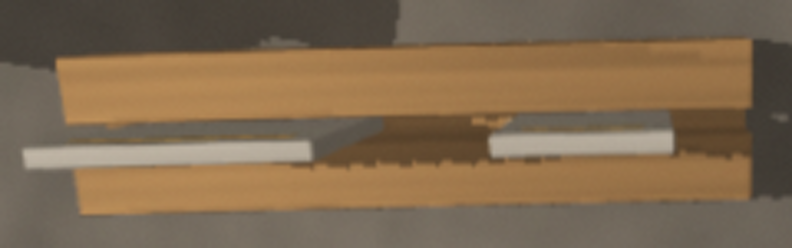

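```bash
python3 - <<'E'
from h import *
c=calibration('wrist')
f=lambda u,v:onz(c,(120+u/3.3,120+v/3.3),.1)
a=f(491,145.5);b=f(672,141);m=(a+b)/2;d=a-b
print(a,b,m,np.linalg.norm(d),np.degrees(np.arctan2(d[1],d[0]))-180)
print(f(24,159),f(312,151))
q=[onz(c,(120+u/3.3,120+v/3.3),.04) for u,v in [(57,58),(752,39),(750,198),(80,214)]];print(np.array(q),np.mean(q,0))
e=(q[0]+q[3]-q[1]-q[2]);print(np.degrees(np.arctan2(e[1],e[0]))-180)
go(m[0],m[1],.20,-76)
E
```

```text
[0.56883577 0.21679615 0.1       ] [0.58120275 0.16958086 0.1       ] [0.57501926 0.19318851 0.1       ] 0.04880805059328879 -75.32239183417165
[0.53643307 0.34076127 0.1       ] [0.55636167 0.26378716 0.1       ]
[[0.55656678 0.36196791 0.04      ]
 [0.61167877 0.14992094 0.04      ]
 [0.56373057 0.13776175 0.04      ]
 [0.5084921  0.35056488 0.04      ]] [0.56011705 0.25005387 0.04      ]
-75.43975056625648
at [0.5298 0.1645 0.2763] yaw -76.62 dcm x,y,z [-1.74 -5.06  7.63] turn -0.62
```

Call:
carry_out(
  deltas=[0.7,-0.6,-1.7,2.5,-1.2,0.7,-0.6,-1.7,2.5,0,0.7,-0.5,-1.7,2.5,0,0.7,0,0,2,0,0.7,0,0,0,0,0.7,0,0,0,0,0.7,0,0,0,0,0.7,0,0,0,0],
)

```text
clock: 4.57
position: [0.5757, 0.1941, 0.1832]
tool_rot: [-3.139, -0.0, -1.316]
force: [0.7, -0.3, -0.1]
grip_width: 0.0726
```

```bash
python3 - <<'E'
from h import *
im=grab_frame('wrist'); c=calibration('wrist')
cv2.imwrite('pics/w3.png',im[:,:,::-1])
go(.575,.1932,.067,-75.4)
s=status.observe();a=s['tool_rot'][2];p=s['position'];print(s['tool_rot'],s['grip_width'])
print(proj(c,[p,[.575,.1932,.1]]))
E
```

```text
at [0.5757 0.1941 0.183 ] yaw -75.41 dcm x,y,z [ 0.07  0.09 11.6 ] turn -0.01
[-3.13926199e+00 -1.76765039e-04 -1.31622211e+00] 0.07262244489986346
[[316.73205457 316.09510383]
 [317.21705375 254.90905486]]
```

View pics/w3.png

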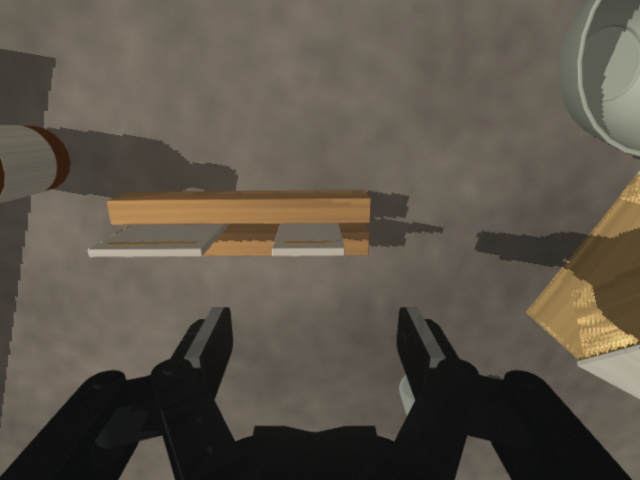

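```bash
python3 - <<'E'
from h import *
im=cv2.imread('pics/w3.png')
cv2.imwrite('pics/w3c.png',cv2.resize(im[205:275,240:400],None,fx=5,fy=5,interpolation=cv2.INTER_CUBIC))
c=calibration('wrist')
a=onz(c,(273,253),.1);b=onz(c,(344,253),.1);m=(a+b)/2;d=a-b
print(a,b,m,np.linalg.norm(d),np.degrees(np.arctan2(d[1],d[0]))-180)
go(m[0],m[1],.067,-75.4)
E
```

```text
[0.56874694 0.2228044  0.1       ] [0.58094331 0.17584272 0.1       ] [0.57484513 0.19932356 0.1       ] 0.04851959318165578 -75.44139984587919
at [0.5757 0.1941 0.183 ] yaw -75.41 dcm x,y,z [-0.52 -0.05 11.6 ] turn -0.01
```

View pics/w3c.png

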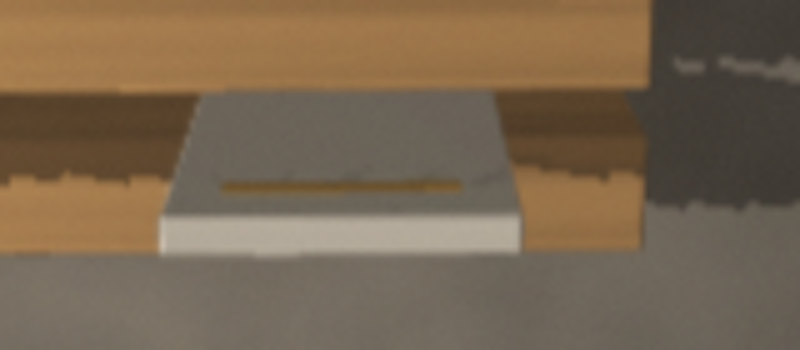

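Call:
carry_out(
  deltas=[0.7,-0.52,0,2.5,0,0.7,0,0,2.5,0,0.7,0,0,2.5,0,0.7,0,0,2,0,0.7,0,0,1.3,0,0.7,0,0,0.8,0,0.7,0,0,0,0,0.7,0,0,0,0,0.7,0,0,0,0],
)

```text
clock: 5.37
position: [0.5745, 0.1997, 0.0666]
tool_rot: [-3.14, 0.0, -1.316]
force: [0.5, 0.9, -0.2]
grip_width: 0.0725
```

```bash
python3 - <<'E'
from h import *
im=grab_frame('wrist')
cv2.imwrite('pics/w4.png',im[:,:,::-1])
go(.5754,.1993,.067,-75.4)
E
```

```text
at [0.5745 0.1997 0.0666] yaw -75.39 dcm x,y,z [ 0.06 -0.07 -0.04] turn 0.01
```

View pics/w4.png

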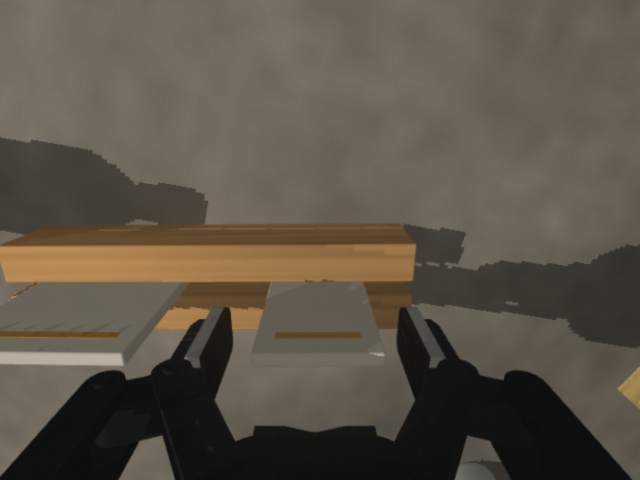

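Call:
carry_out(
  deltas=[-0.3,0,0,0,0,-0.3,0,0,0,0,-0.3,0,0,0,0,-0.3,0,0,0,0,-0.3,0,0,0,0,-0.3,0,0,0,0],
  newtons=25,
)

```text
clock: 5.92
position: [0.5743, 0.1995, 0.066]
tool_rot: [-3.14, -0.0, -1.316]
force: [-1.2, -1.1, 6.6]
grip_width: 0.0497
```

Call:
carry_out(
  deltas=[-0.3,0,0,-1,0,-0.3,0,0,-2,0,-0.3,0,0,-2,0,-0.3,0,0,-3,0,-0.3,0,0,-3,0,-0.3,0,0,-3,0,-0.3,0,0,-3,0,-0.3,0,0,-3,0,-0.3,0,0,-3,0,-0.3,0,0,0,0,-0.3,0,0,0,0],
)

```text
clock: 6.83
position: [0.5742, 0.1997, 0.2974]
tool_rot: [-3.139, 0.0, -1.315]
force: [-0.3, -0.8, -0.4]
grip_width: 0.0499
```

```bash
python3 - <<'E'
from h import *
im=grab_frame('wrist')
cv2.imwrite('pics/w5.png',im[:,:,::-1])
print(status.observe()['force'])
go(.5955-.10*.97,-.1439+.1*.243,.30,-104.1)
E
```

```text
[ 0.29816376 -0.02754697 -0.47430019]
at [0.5737 0.1994 0.2959] yaw -75.37 dcm x,y,z [28.97 15.33 -0.41] turn 28.73
```

View pics/w5.png

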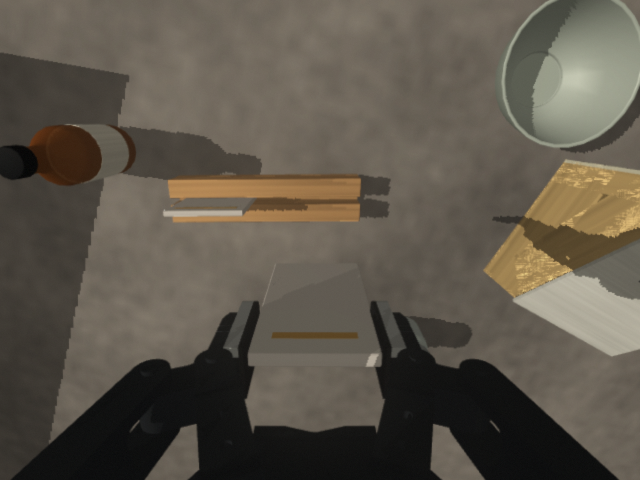

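Call:
carry_out(
  deltas=[-0.3,1.5,0.8,-0.1,0,-0.3,2.5,1.3,-0.1,0,-0.3,2.5,1.3,-0.1,0,-0.3,2.5,1.3,0,0,-0.3,2.5,1.3,0,0,-0.3,2.5,1.3,0,0,-0.3,2.5,1.3,0,0,-0.3,2.5,1.3,0,0,-0.3,2.5,1.3,0,0,-0.3,2.5,1.3,0,0,-0.3,2.5,1.3,0,0,-0.3,2.5,1.5,0,0,-0.3,0,0,0,5.7,-0.3,0,0,0,5.7,-0.3,0,0,0,5.7,-0.3,0,0,0,5.7,-0.3,0,0,0,5.7,-0.3,0,0,0,0,-0.3,0,0,0,0,-0.3,0,0,0,0],
)

```text
clock: 8.55
position: [0.4988, -0.1196, 0.2978]
tool_rot: [3.141, 0.0, -1.809]
force: [-0.4, 0.3, -0.8]
grip_width: 0.0493
```

```bash
python3 - <<'E'
from h import *
s=status.observe(); im=grab_frame('wrist'); c=calibration('wrist')
cv2.imwrite('pics/w6.png',im[:,:,::-1])
go(.5955,-.1439,.30,-104.1)
for r in mark_of('wrist','slot'): print(r, onz(c,r['xy'],.1495))
E
```

```text
at [ 0.4988 -0.1197  0.298 ] yaw -103.7 dcm x,y,z [ 0.06 -9.96 -0.2 ] turn 0.4
{'xy': [311.2, 103.6], 'p': 0.79} [ 0.59525437 -0.1391876   0.1495    ]
```

View pics/w6.png

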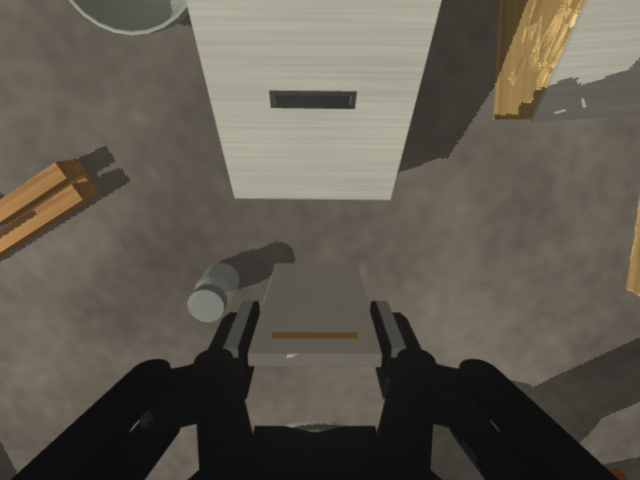

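```bash
python3 - <<'E'
import cv2
im=cv2.imread('pics/w6.png')
cv2.imwrite('pics/w6c.png',cv2.resize(im[75:125,250:380],None,fx=6,fy=6,interpolation=cv2.INTER_CUBIC))
E
```

```text
(no output)
```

View pics/w6c.png

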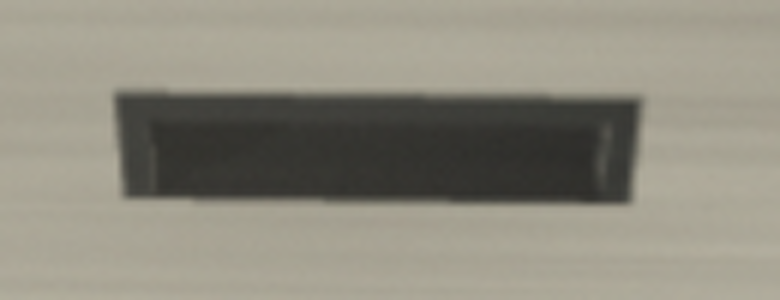

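```bash
python3 - <<'E'
from h import *
from scipy.optimize import least_squares
np.set_printoptions(precision=4,suppress=True)
c=calibration('wrist')
e=.0055; cx,sz=e*np.cos(np.radians(35)),e*np.sin(np.radians(35))
L=np.array([[cx,.029,.1495+sz],[cx,-.029,.1495+sz],[-cx,-.029,.1495-sz],[-cx,.029,.1495-sz],[-.085,.075,.09],[-.085,-.075,.09]])
T=np.array([[269.2,90.5],[357,91.3],[355.3,108.8],[270.8,107.8],[235,199],[391,199.5]])
def W(p):
    a,s=np.cos(p[2]),np.sin(p[2]); return np.c_[a*L[:,0]-s*L[:,1]+p[0],s*L[:,0]+a*L[:,1]+p[1],L[:,2]]
for n in (4,6):
    r=least_squares(lambda p:(proj(c,W(p))-T)[:n].ravel(),[.595,-.14,-.24]); print(n,r.x,np.degrees(r.x[2]),r.fun.reshape(-1,2).round(1).tolist())
# tag bottom edge visible in wrist?
s=status.observe();p=np.array(s['position'])
print(proj(c,[p-[0,0,.056],p+[0,0,.034]]))
E
```

```text
4 [ 0.5979 -0.1414 -0.2511] -14.386613397509741 [[5.7, 2.0], [-5.6, 2.0], [-5.2, -2.5], [5.2, -2.3]]
6 [ 0.5969 -0.1412 -0.2466] -14.127191898139595 [[5.7, 3.6], [-5.7, 3.2], [-5.2, -1.3], [5.3, -0.7], [3.5, -4.4], [-3.5, -4.0]]
[[316.7202 267.836 ]
 [317.8779 362.0817]]
```

```bash
python3 - <<'E'
from h import *
go(.6001,-.1427,.236,-104.1)
E
```

```text
at [ 0.4989 -0.1198  0.298 ] yaw -103.74 dcm x,y,z [ -0.18 -10.38   6.2 ] turn 0.36
```

Call:
carry_out(
  deltas=[-0.3,-0.18,-1.3,0,0.36,-0.3,0,-2,0,0,-0.3,0,-2,0,0,-0.3,0,-2,0,0,-0.3,0,-2,1,0,-0.3,0,-1.1,1.5,0,-0.3,0,0,2,0,-0.3,0,0,1.7,0,-0.3,0,0,0,0,-0.3,0,0,0,0,-0.3,0,0,0,0],
)

```text
clock: 9.57
position: [0.6007, -0.1436, 0.2374]
tool_rot: [-3.141, 0.0, -1.819]
force: [0.5, 0.7, -0.2]
grip_width: 0.0496
```

```bash
python3 - <<'E'
from h import *
im=grab_frame('wrist'); c=calibration('wrist')
sc=grab_frame('scene')
cv2.imwrite('pics/w7.png',im[:,:,::-1])
cv2.imwrite('pics/s7.png',cv2.resize(sc[140:290,280:420,::-1],None,fx=4,fy=4,interpolation=cv2.INTER_CUBIC))
go(.6001,-.1427,.20,-104.1)
print(proj(c,[[.5972,-.142,.1495]]))
E
```

```text
at [ 0.6008 -0.1436  0.2376] yaw -104.23 dcm x,y,z [-0.07  0.09  3.76] turn -0.13
[[315.5252767  255.35083411]]
```

View pics/w7.png

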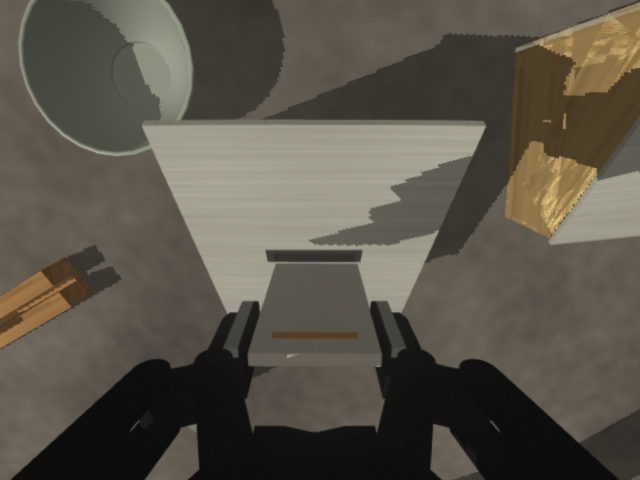

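View pics/s7.png

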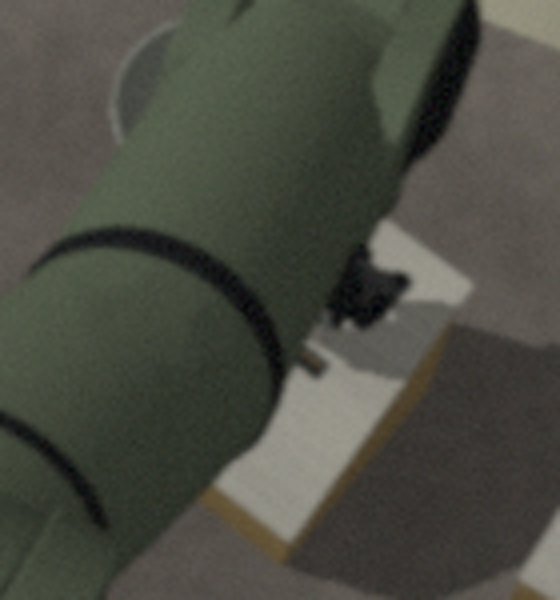

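```bash
python3 - <<'E'
from h import *
im=cv2.imread('pics/w7.png')
cv2.imwrite('pics/w7c.png',cv2.resize(im[235:285,250:380],None,fx=6,fy=6,interpolation=cv2.INTER_CUBIC))
c=calibration('wrist')
p=np.array(status.observe()['position'])
bx=np.array([np.cos(np.radians(-14.1)),np.sin(np.radians(-14.1)),0])
for o in (.0045,.006,.0075): print(o,proj(c,[[.5972,-.142,.1495]+bx*o+[0,0,o*.7]]))
print(proj(c,[p-[0,0,.056]+.003*bx,p-[0,0,.056]-.003*bx]))
E
```

```text
0.0045 [[315.49703754 250.84683882]]
0.006 [[315.49442634 249.30659244]]
0.0075 [[315.4917814  247.74733617]]
[[316.7287317  263.45332733]
 [316.73944568 272.53697769]]
```

View pics/w7c.png

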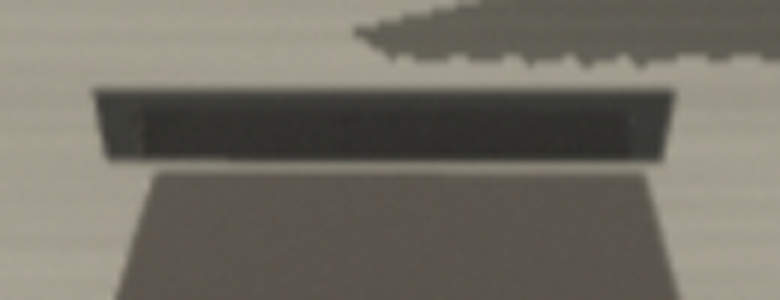

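Call:
carry_out(
  deltas=[-0.3,-0.2,0.1,1,0,-0.3,0,0,1,0,-0.3,0,0,0.8,0,-0.3,0,0,0.4,0,-0.3,0,0,0,0,-0.3,0,0,0,0],
  newtons=20,
)

```text
clock: 10.17
position: [0.5994, -0.1412, 0.2035]
tool_rot: [3.14, -0.0, -1.819]
force: [-2.1, 0.9, -1.1]
grip_width: 0.0495
```

```bash
python3 - <<'E'
from h import *
im=grab_frame('wrist'); c=calibration('wrist')
cv2.imwrite('pics/w8.png',im[220:320,230:400,::-1].repeat(4,0).repeat(4,1))
go(.6001,-.1427,.20,-104.1); print(status.observe()['force'])
E
```

```text
at [ 0.5995 -0.1412  0.2038] yaw -104.23 dcm x,y,z [ 0.13 -0.1   0.38] turn -0.13
[-0.9541285   0.46560572 -1.24079302]
```

View pics/w8.png

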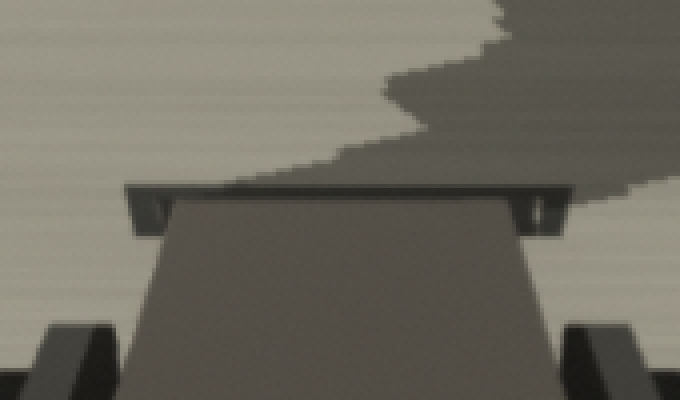

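Call:
carry_out(
  deltas=[-0.3,0.1,0,0.3,0,-0.3,0,0,0.3,0,-0.3,0,0,0.2,0,-0.3,0,0,0,0],
)

```text
clock: 10.55
position: [0.5992, -0.1423, 0.1958]
tool_rot: [3.141, -0.0, -1.819]
force: [-3.0, 0.3, -3.5]
grip_width: 0.0497
```

Call:
carry_out(
  deltas=[-0.3,0,0.4,0.04,0,-0.3,0,0.4,0.06,0,-0.3,0,0.4,0.1,0,-0.3,0,0.35,0.1,0,-0.3,0,0,0,0,-0.3,0,0,0,0],
)

```text
clock: 11.05
position: [0.585, -0.1386, 0.1942]
tool_rot: [-3.139, 0.0, -1.819]
force: [0.9, -1.8, 5.0]
grip_width: 0.0496
```

```bash
cat > look.py <<'E'
import sys
from h import *
n=sys.argv[1]
s=status.observe();im=grab_frame('wrist')
cv2.imwrite(f'pics/{n}.png',im[:,:,::-1])
p=np.array(s['position']);a=np.radians(-14.1)
d=p-[.5972,-.142,0]
print('clock',s['clock'],'box xy TCP mm',1000*(d[0]*np.cos(a)+d[1]*np.sin(a)),1000*(-d[0]*np.sin(a)+d[1]*np.cos(a)),'grip z',p[2]+.019,'F',np.round(s['force'],1),'w',s['grip_width'])
E
python3 look.py w9
```

```text
clock 11.05 box xy TCP mm -12.700935364040731 0.3231586505637969 grip z 0.2131609117128933 F [ 0.9 -1.8  5. ] w 0.0495676066217301
```

View pics/w9.png

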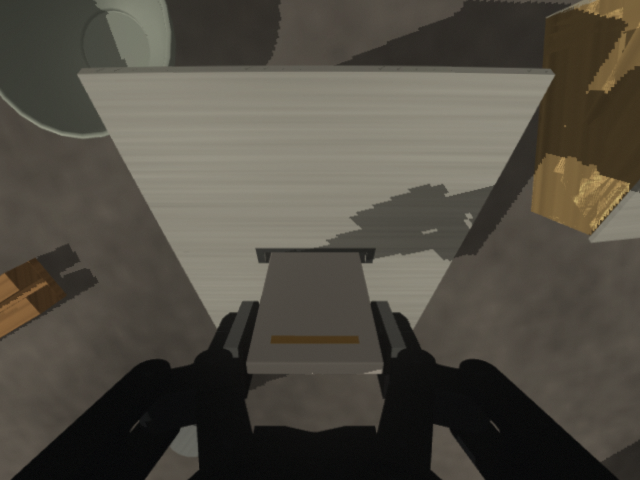

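Call:
carry_out(
  deltas=[-0.3,0,0.37,0.17,0,-0.3,0,0.37,0.18,0,-0.3,0,0.37,0.2,0,-0.3,0,0.37,0.22,0,-0.3,0,0.37,0.24,0,-0.3,0,0.37,0.26,0,-0.3,0,0,0,0,-0.3,0,0,0,0],
)

```text
clock: 11.77
position: [0.5631, -0.1329, 0.181]
tool_rot: [-3.141, 0.0, -1.819]
force: [1.3, -0.3, 2.4]
grip_width: 0.0495
```

```bash
python3 look.py w10
```

```text
clock 11.7667 box xy TCP mm -35.244709059686535 0.5412752349236195 grip z 0.2000209993663272 F [ 1.3 -0.3  2.4] w 0.049466189140687226
```

View pics/w10.png

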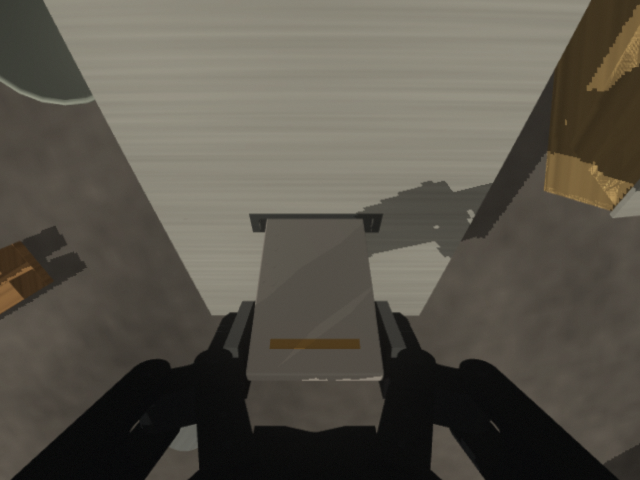

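Call:
carry_out(
  deltas=[-0.3,0,-0.15,0.2,0,-0.3,0,-0.29,0.41,0,-0.3,0,-0.29,0.41,0,-0.3,0,-0.29,0.41,0,-0.3,0,0,0,0,-0.3,0,0,0,0],
)

```text
clock: 12.32
position: [0.573, -0.1355, 0.1657]
tool_rot: [3.141, 0.0, -1.819]
force: [2.4, -0.2, -0.9]
grip_width: 0.0494
```

```bash
python3 look.py w11
```

```text
clock 12.3167 box xy TCP mm -25.02357582517783 0.3741982878792465 grip z 0.18472468856425092 F [ 2.4 -0.2 -0.9] w 0.049427551510442334
```

View pics/w11.png

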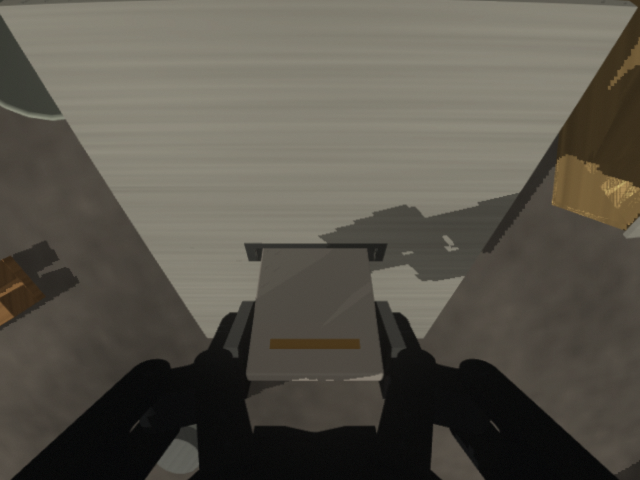

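Call:
carry_out(
  deltas=[-0.3,0,-0.29,0.41,0,-0.3,0,-0.29,0.41,0,-0.3,0,-0.23,0.33,0,-0.3,0,0,0,0,-0.3,0,0,0,0],
)

```text
clock: 12.78
position: [0.5806, -0.1375, 0.1544]
tool_rot: [3.141, 0.0, -1.819]
force: [-0.1, -0.5, -0.2]
grip_width: 0.0493
```

```bash
python3 look.py w12
```

```text
clock 12.7833 box xy TCP mm -17.227160451618126 0.3633003438329608 grip z 0.1733705676953901 F [-0.1 -0.5 -0.2] w 0.04933335585256954
```

View pics/w12.png

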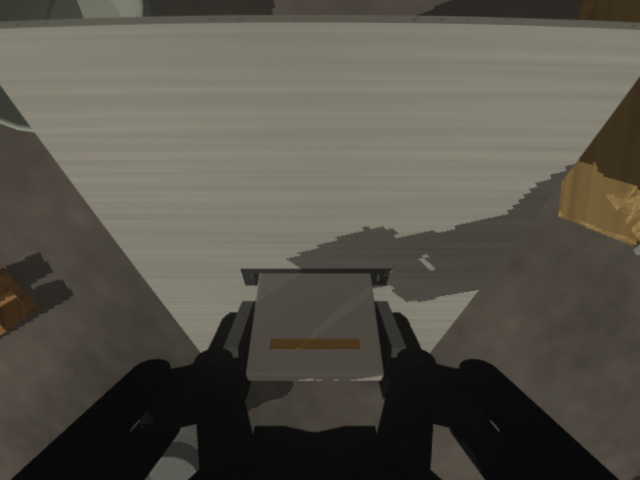

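Well inside the throat; release it.

Call:
carry_out(
  deltas=[0.6,0,0,0,0,0.6,0,0,0,0,0.6,0,0,0,0,0.6,0,0,0,0,0.6,0,0,0,0,0.6,0,0,0,0,0.6,0,0,0,0,0.6,0,0,0,0],
)

```text
clock: 13.5
position: [0.5808, -0.1375, 0.1548]
tool_rot: [3.142, 0.0, -1.819]
force: [0.1, -0.6, -0.8]
grip_width: 0.0682
```

```bash
python3 look.py w13
```

```text
clock 13.5 box xy TCP mm -17.014724252318487 0.36650504964034786 grip z 0.1738039679548549 F [ 0.1 -0.6 -0.8] w 0.06816278085944576
```

View pics/w13.png

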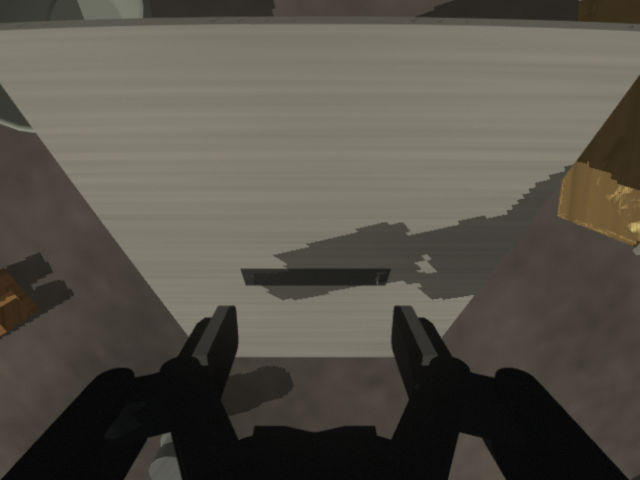

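Call:
carry_out(
  deltas=[0.6,0,0,-1.5,0,0.6,0,0,-3,0,0.6,0,0,-3,0,0.6,0,0,-3,0,0.6,0,0,-3,0,0.6,0,1,-2,0,0.6,0,2.5,0,0,0.6,0,2.5,0,0,0.6,0,2.5,0,0,0.6,0,2.5,0,0,0.6,0,0,0,0,0.6,0,0,0,0,0.6,0,0,0,0],
)

```text
clock: 14.63
position: [0.4746, -0.1106, 0.3101]
tool_rot: [-3.141, -0.0, -1.819]
force: [0.5, -0.5, 0.1]
grip_width: 0.0685
```

```bash
python3 look.py w14; python3 - <<'E'
from h import *
t=grab_frame('top');s=grab_frame('scene')
a=cv2.resize(t[120:330,80:400,::-1],None,fx=2.4,fy=2.4)
cv2.imwrite('pics/t14.png',a); cv2.imwrite('pics/s14.png',s[:,:,::-1])
ct=calibration('top')
for k in ['wide_tag','bowl','sauce','jar']:
    for r in mark_of('top',k)[:1]: print(k,r['p'],r['xy'])
w=cv2.imread('pics/w14.png')
E
```

```text
clock 14.6333 box xy TCP mm -126.54090003126412 0.5513090584530894 grip z 0.3290939810122645 F [ 0.5 -0.5  0.1] w 0.06849374938279092
wide_tag 0.75 [174.5, 252.6]
bowl 0.58 [283.8, 174.8]
sauce 0.85 [126.8, 241.7]
jar 0.7 [273.9, 299.3]
```

View pics/w14.png

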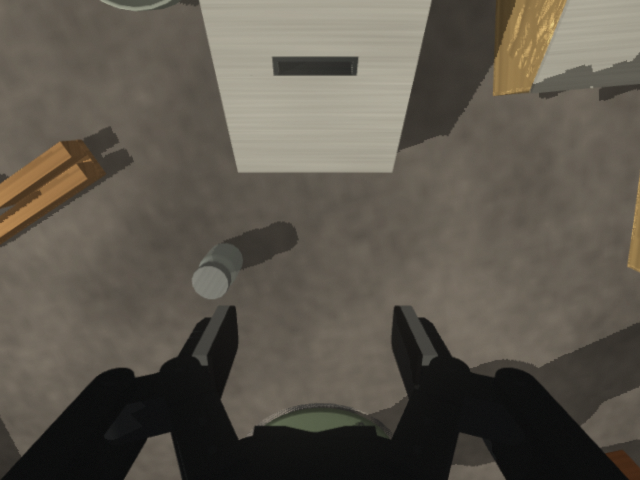

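View pics/t14.png

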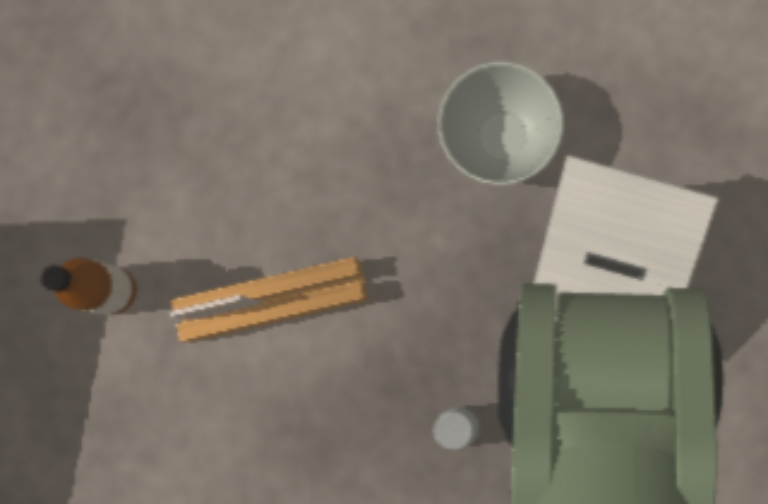

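Call:
carry_out(
  deltas=[0.6,0,-2,0,0,0.6,0,-3,0,0,0.6,0,-3,0,0,0.6,0,-3,0,0,0.6,0,-3,0,0,0.6,0,-3,0,0,0.6,0,-3,0,0,0.6,0,-3,0,0,0.6,0,-3,0,0,0.6,0,-3,0,0,0.6,0,-3,0,0,0.6,0,0,0,0,0.6,0,0,0,0],
)

```text
clock: 16.07
position: [0.7851, -0.1889, 0.3072]
tool_rot: [3.139, 0.0, -1.819]
force: [-0.5, 0.3, -0.8]
grip_width: 0.0683
```

```bash
python3 look.py w15
```

```text
clock 16.0667 box xy TCP mm 193.6396287968447 0.30069524052874635 grip z 0.3261510773379717 F [-0.5  0.3 -0.8] w 0.06834601168320122
```

View pics/w15.png

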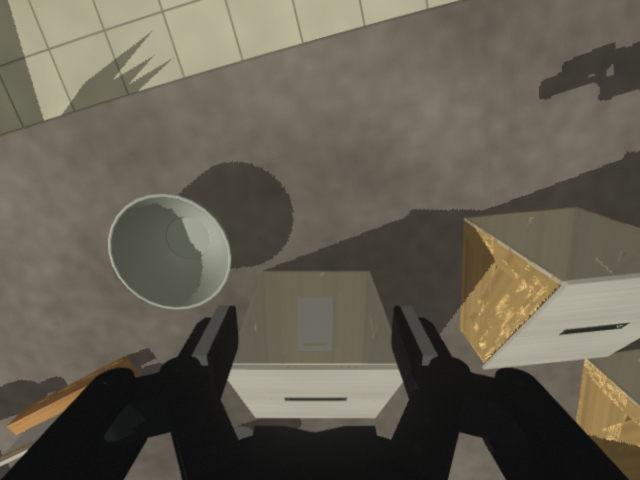

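Through the clear back panel, the tag shows lying inside the box at pixel (315, 322), with its brass line at about row 345. The bowl at (170, 250) is untouched, and the arm is clear of everything.

```bash
python3 - <<'E'
from workcell import job
print(job.job_done())
E
```

```text
the job is handed in; nothing more can be done
None
```

The narrow tag is inside the returns box nearest the base, and I handed the job in at about 16 s of the 43 s allowed. No verdict comes back, so the result rests on my own checks.

**What I did:** I gripped the tag by its side edges and lifted it out of the stand. I lowered its tip into the slot and let it pivot in the pads to the throat's slope. I then pushed it about 45 mm in and let go, and it slid through.

**Last checks:**
- **Tag:** the slot was empty after release. Through the clear back panel the tag shows lying inside, apparently on the floor, though I did not measure its height.
- **Wide tag and bystanders:** in a top view after release, the wide tag still stands in the groove. The bowl, bottle and jar look unmoved; the networks' marks shifted only 1–4 px, within their usual error.
- **Arm:** it ended clear of everything, with the force readings near zero.

**What disagreed:**
- **Tag position:** my first wrist measurement was about 6 mm off because the arm was still settling. I corrected it before gripping.
- **Slot position:** the top and scene cameras differed from the wrist camera by about 3 mm. I used a value between them and corrected sideways from the wrist view.
- **Slot and lid size:** both looked larger than listed, which I took to be a chamfered mouth and an overhanging lid.

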